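# Seat the well plate against the stage stops and close the keeper

## Robot

A 6-joint arm with a two-finger parallel gripper is mounted at the origin on the work surface. World frame = base frame: x ahead of the robot, y to its left, z up, the work surface at z = 0. Lengths are in m, angles in rad, forces in N, time in s.
With the tool pointing down it reaches from about 0.325 to 0.775 m from the base axis. Payload 5.5 kg.
Tool frame: the origin (TCP) lies midway between the tips of the shut fingers; the grasp point (between the pads) lies 19 mm behind it (manip.pinch_z is the distance from the TCP to the grasp point, in m); z points along the fingers, y is the direction in which the jaws open and shut (so a half turn about z gives the same grasp; the last joint's range is limited). The gripper opens to 88 mm and grips with 3 to 60 N. Pads are 20 mm wide; open, the fingers measure 115 mm over their backs; the gripper's body (75 mm by 178 mm) begins 61 mm behind the grasp point.
Start: joints at [-1.231, 0.091, 1.231, -0, 1.82, -0.057], TCP at [0.232, -0.553, 0.223] pointing down, gripper open.
Joint ranges: [-2.87, 2.87], [-0.86, 2.18], [0.17, 2.46], [-1.51, 4.65], [0.06, 2.69], [-2.65, 2.65]. Speed limits (rad/s): [2.57, 2.57, 3.01, 3.14, 3.14, 3.14].

## Interface

Orientations are given as a rotation vector (axis times angle).
In Python, from rig import monitor, cams, order, manip gives the robot as it stands.
- The arm moves only by the tool carry_out, never from a script. Its argument "moves" is one flat list of numbers, 4 for each row, row after row: the shift along the tool's x, y, z in mm, then the turn about the tool's z in rad. In form: [tx, ty, tz, yaw, tx, ty, tz, yaw, ...]. A call has 1 to 5 rows; each row is the pose to reach, as a shift and turn from the pose measured when the call began, along the tool's axes at that moment; what a row does not reach only later rows make up. A row lasts 1/8 s, in which the tool goes at most 62.5 mm and 10.7 degrees, less where a joint would pass 70% of its speed; a pose out of reach is approached as far as the arm can. A call with a gripper value outside its range is refused whole. "hand" is the opening, from -1 (shut) to 1 (fully open), set as the call begins (left out, the last holds). The fingers move at their own pace and stop on an object; "grip_force" is the grip in N (left out, the last holds). Time passes only in rows, so rows that repeat a pose let the fingers close. It gives the time, the measured TCP pose, the force and the opening at its end, in the units of the state.
- monitor.read_state(): the state, without advancing time (a new reading comes with each control period).
- cams.capture(name): name is "scene" or "side" or "wrist"; returns a dict with "image" (420x560x3 uint8, red, green, blue), "K" (3x3 intrinsics, pixels), "origin" and "orientation" of the camera in the world; the wrist camera has in their place "mount" (4x4, takes a point from camera to tool coordinates, whose origin is the TCP and whose axes are the flange's). Camera axes: x right, y down, z forward; pixel columns grow to the right and rows downward; lengths in m; the calibration is good to about 2 mm. The wrist camera is an equidistant fisheye: a pixel r from the principal point sees the ray r / f radians off the axis. A picture is of the moment at which its call begins: read the wrist's pose just before it. There is no depth.
- order.close_job(): hands the job in, once; it reports no verdict.
Trained networks look in a picture, given as the dict that the camera call returned (one of the last four; its "shot" number tells which), for a name from the list of things; names that differ only in an ending like _2 or _b are one class to them, and where a whole thing is asked for, a point or a joint stands for the part that bears it (a point fixed in the world has none). Each returns a list of dicts, best first, with "score" (0 to 1); they miss things now and then, are a little off and sometimes report something else, mostly with a low value. They report only what shows in the picture. A call takes as long as a camera call. They do not tell look-alikes from the thing itself.
- cams.outline_of(thing, picture): "mask" (420x560 bool, what is visible of it) and "centre" ([column, row] in pixels, amid what is visible of it).
- cams.pinpoint(thing, picture): "centre" ([column, row] in pixels: a listed point, or the origin of a listed thing).
The state is a dict: "time_s": time; "joint_positions": joint angles; "dq": joint speeds; "tau": joint torques, N m; "position": TCP position; "tool_rot": TCP orientation; "ft_force": force on the tool from outside, world axes, zero at the start; "torque": the same for the moment, N m; "finger_gap": finger opening in m.
Only numpy, scipy, OpenCV 4.12 (cv2) and the standard library are available. Lean on these libraries where they do the work, as an engineer would, in place of code of your own. Each camera call takes 0.05 s, during which the arm holds its last target.

## Task

Push the white well plate across the grey stage with your fingertips until it sits flush against both brass stops, then swing the red keeper arm round, again only by pushing, until it is fully closed along the plate's near edge. Slide the plate, never pick it up, and leave everything else where it stands.

Things in the scene. Friction and masses are not known exactly. Their poses are not given: they have to be found in the camera images.
- plate: White 24-well plate with pink wells, a solid block 86 mm (own x) by 128 mm (own y) by 20 mm high; its lowest 6 mm is the full-size skirt, above it the sides step in by 2 mm. About 150 g, loose, lying flat on the stage. Origin: centre of its underside; z up.
- stage: Grey flat stage, 240 mm (own x) by 330 mm (own y) by 12 mm thick, fixed to the bench. Origin: centre of its underside; z up; own x points away from the robot (within 0.3 rad), own y to the robot's left. Two brass stops, the red keeper and a small vial (near right corner) stand on its top, which is else clear and flat. A dark window (no step) marks the seat.
- far_stop (a point): Middle of the foot of the far brass stop's working face, on the stage's top at own x = +100, y = +50 mm of the stage, with the stage's axes. The stop is a straight bar, 14 mm high, 10 mm thick; its face looks to the stage's -x and is 180 mm long along own y.
- left_stop (a point): Middle of the foot of the left brass stop's working face, on the stage's top at own x = +75, y = +130 mm of the stage, with the stage's axes. The stop is a straight bar, 14 mm high, 10 mm thick; its face looks to the stage's -y and is 70 mm long along own x.
- home (a point): Point on the stage's top surface (12 mm above the bench), at own x = +57, y = +66 mm of the stage, with the stage's axes: the plate's origin lies here when the plate, its x axis along the stage's, is flush against both stops.
- pivot (a point): On the keeper's upright hinge axis, on the stage's top surface, at own x = +7.5, y = +147 mm of the stage, with the stage's axes. A steel boss, 24 mm diameter, 22 mm high, stands round it. The arm is a straight red bar from here, 90 mm long and 10 mm wide, from 4 to 17 mm above the stage's top.
- keeper (a joint): Angle of the keeper arm about the pivot (rad, positive anticlockwise from above). At 0 it points along the stage's -x (to the robot), below 0 outwards to the left. It closes by growing to a hard stop at 1.57: it then points along the stage's -y, 1.5 mm off the near edge of a plate that is home. Starts open, -0.5 to 0.05; stays where it is left (friction 0.06 N m).
- keeper_pin (a point): Top of the black upright pin (12 mm diameter) near the keeper arm's free end, 85 mm from the hinge axis and 28 mm above the stage's top.
- vial: Small glass vial with blue cap, 24 mm diameter, 40 mm high, standing on the stage's near right corner; origin: centre of its underside. Leave alone.
- dropper: Pink bottle with white cap, 36 mm diameter, 95 mm high, on the bench; origin: centre of its underside. Leave alone.
- canister: Silver-grey canister, 46 mm diameter, 56 mm high, on the bench; origin: centre of its underside. Leave alone.
- slide_box: Blue and grey slide box, 102 x 87 x 35 mm, on the bench right of the stage; origin: centre of its underside. Leave alone.
- pen: Blue pen with white cap, 125 mm long, 12 mm high, lying on the bench left of the stage; origin: middle of its underside, x along its length. Leave alone.
- dark_plate: Dark grey well plate, 86 x 128 x 20 mm, on the bench beyond the stage; origin: centre of its underside. Leave alone.
Mind the look-alikes: they are no part of the job. What is shaped like the plate but purple is not meant.

How it is judged:
By the outcome, as a careful person would: the job done as asked, in the order asked, and still so for the second after the job is handed in, with the robot touching nothing.
It also fails if it takes over 64 s, if anything falls off the work surface, if the arm or the gripper's body presses on something with over 40 N, if the wrist force passes 120 N, or if a joint passes its speed limit or range.

## Working session

There is one attempt and no reset: what is moved stays moved. The work goes in short steps, Python scripts to look and compute and a tool call to move; the robot and the scene stay as the last step left them, time stands still between calls to the robot, and variables do not carry over. Pictures are saved under pics/ and viewed, and the job is handed in when it is done.

Besides the shell and the picture viewer there is one more tool, called after "Emit:" by a JSON object that holds its "name" and its "arguments". carry_out: Moves the arm, as the interface text tells. Its arguments: {"type":"object","properties":{"moves":{"type":"array","items":{"type":"number"}},"hand":{"type":"number"},"grip_force":{"type":"number"}},"required":["moves"]}

```bash
mkdir -p pics; ls
cat > h.py <<'E'
import numpy as np, cv2
from scipy.spatial.transform import Rotation as R
from rig import monitor, cams, order, manip
def save(n,c): cv2.imwrite(f'pics/{n}.png', cv2.cvtColor(c['image'],cv2.COLOR_RGB2BGR))
def ori(o):
    o=np.array(o,float); return o if o.shape==(3,3) else R.from_rotvec(o).as_matrix()
def back(c,px,z):
    K=np.array(c['K']);d=np.linalg.inv(K)@np.array([px[0],px[1],1.]);d=ori(c['orientation'])@d;o=np.array(c['origin'])
    return o+d*(z-o[2])/d[2]
def proj(c,P):
    K=np.array(c['K']);p=(np.atleast_2d(P)-np.array(c['origin']))@ori(c['orientation']);q=p@K.T
    return q[:,:2]/q[:,2:]
E
python3 - <<'E'
from h import *
for n in ['scene','side']:
    c=cams.capture(n); save(n+'0',c); print(n,c['K'],c['origin'],c['orientation'],c['shot'])
    for t,z in [('plate',0.012),('stage',0),('far_stop',.012),('left_stop',.012),('home',.012),('pivot',.012),('keeper_pin',.04),('vial',.012)]:
        r=cams.pinpoint(t,c)
        print(t,[(np.round(q['centre']),round(q['score'],2),np.round(back(c,q['centre'],z),4)) for q in r[:3]])
print(monitor.read_state())
E
```

```text
pics
scene [[473.13841133   0.         280.42617212]
 [  0.         473.13841133 204.91993137]
 [  0.           0.           1.        ]] [1.14860478 0.73195052 0.88920871] [-0.88335049 -2.50751321  1.13014935] 1
plate [(array([300., 216.]), 0.92, array([0.5381, 0.0218, 0.012 ])), (array([348., 330.]), 0.69, array([0.6907, 0.3611, 0.012 ]))]
stage [(array([292., 211.]), 0.71, array([ 0.5357, -0.017 , -0.    ])), (array([396., 259.]), 0.54, array([0.4502, 0.2836, 0.    ]))]
far_stop [(array([284., 238.]), 0.6, array([0.626 , 0.0589, 0.012 ]))]
left_stop [(array([313., 246.]), 0.74, array([0.5856, 0.1275, 0.012 ]))]
home [(array([300., 234.]), 0.84, array([0.5843, 0.0758, 0.012 ])), (array([302., 212.]), 0.17, array([0.5264, 0.0139, 0.012 ]))]
pivot [(array([333., 236.]), 0.56, array([0.5232, 0.1357, 0.012 ]))]
keeper_pin []
vial [(array([283., 173.]), 0.41, array([ 0.4599, -0.1532,  0.012 ]))]
side [[436.45016326   0.         277.28663227]
 [  0.         436.45016326 212.30163772]
 [  0.           0.           1.        ]] [ 0.39541725 -0.72624568  0.54085138] [-2.11818531  0.31002541
[... 817 characters left out ...]
,  0.012 ]))]
{'time_s': 0.9, 'joint_positions': array([-1.23071568e+00,  9.10841733e-02,  1.23072851e+00,  2.70119269e-05,
        1.81980568e+00, -5.67197895e-02]), 'dq': array([-1.27181904e-03,  8.66368503e-06, -6.44407630e-04,  1.86612625e-04,
       -1.10236415e-03, -1.66558590e-03]), 'tau': array([ 4.45116139e-04, -4.46193945e+01, -4.06510520e+01,  6.97427220e-02,
        1.95101020e-02, -4.93014483e-06]), 'position': array([ 0.23187829, -0.55338539,  0.22262458]), 'tool_rot': array([-3.07993386e+00, -6.19216141e-01, -3.50053735e-05]), 'ft_force': array([ 0.30624302, -0.0865413 , -0.19909108]), 'torque': array([-0.00070886,  0.03344852,  0.0270917 ]), 'finger_gap': 0.08770197577422183}
```

View pics/scene0.png

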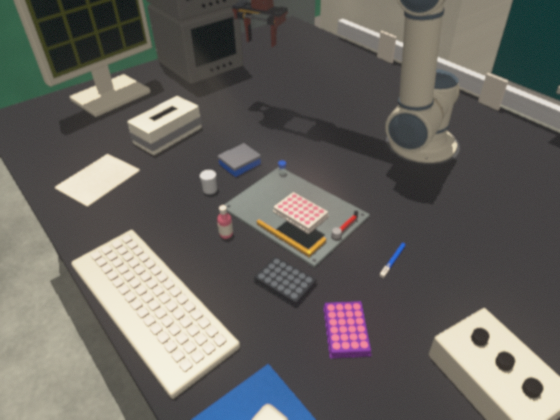

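View pics/side0.png

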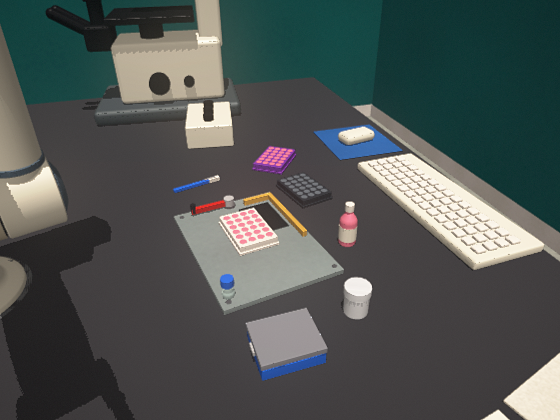

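The scene view shows the white plate at about (300,210), brass stops at (290,235), the keeper at (347,222) and the vial at (283,168). The side view agrees, with the keeper pin at (193,208). Next I'll plan the move to a position above the stage for a wrist view.

```bash
cat >> h.py <<'E'
def rel(target, yaw=None):
    """target world xyz, yaw = world angle of tool x axis; prints total shift in tool axes (mm) & tool z turn"""
    s=monitor.read_state(); Rm=R.from_rotvec(s['tool_rot']).as_matrix()
    d=Rm.T@(np.array(target)-s['position'])*1000
    cur=np.arctan2(Rm[1,0],Rm[0,0]); t=0 if yaw is None else -((yaw-cur+np.pi)%(2*np.pi)-np.pi)
    return np.round(d,1), round(t,3), np.round(s['position'],4), 'curyaw',round(cur,3)
E
python3 - <<'E'
from h import *
print(rel([.50,0,.28],0.4)); s=monitor.read_state()
c=cams.capture('wrist'); print(c['K'],c['mount']); print(R.from_rotvec(s['tool_rot']).as_matrix().round(3))
E
```

```text
(array([ 461.2, -406.8,  -57.4]), np.float64(-0.003), array([ 0.2319, -0.5534,  0.2226]), 'curyaw', np.float64(0.397))
[[325.1922621    0.         276.42920224]
 [  0.         325.1922621  205.32909192]
 [  0.           0.           1.        ]] [[-8.46148150e-04 -9.60057349e-01 -2.79802019e-01  7.69303822e-02]
 [ 9.99999290e-01 -5.77688922e-04 -1.04192620e-03  4.48731774e-04]
 [ 8.38670379e-04 -2.79802702e-01  9.60057157e-01 -1.61722927e-01]
 [ 0.00000000e+00  0.00000000e+00  0.00000000e+00  1.00000000e+00]]
[[ 0.922  0.386  0.   ]
 [ 0.386 -0.922  0.   ]
 [ 0.    -0.    -1.   ]]
```

Run:
```python
from h import *
print(rel([.47,-.02,.26],0.225))
```

```text
(array([ 425.7, -399.9,  -37.4]), np.float64(0.172), array([ 0.2319, -0.5534,  0.2227]), 'curyaw', np.float64(0.397))
```

Emit:
{"name": "carry_out", "arguments": {"moves": [42,-40,-37,0,84,-80,-37,0,126,-120,-37,0.05,168,-160,-37,0.1,210,-200,-37,0.17], "hand": 1}}

```text
time_s: 1.58
position: [0.3487, -0.286, 0.2598]
tool_rot: [3.121, 0.352, 0.001]
ft_force: [1.8, 0.4, 0.3]
finger_gap: 0.0877
```

Run:
```python
from h import *
print(rel([.47,-.02,.26],0.225))
```

```text
(array([ 1.775e+02, -2.324e+02, -2.000e-01]), np.float64(-0.001), array([ 0.3487, -0.286 ,  0.2598]), 'curyaw', np.float64(0.224))
```

Emit:
{"name": "carry_out", "arguments": {"moves": [36,-47,0,0,72,-94,0,0,108,-141,0,0,144,-188,0,0,177,-232,0,0]}}

```text
time_s: 2.2
position: [0.4701, -0.0184, 0.2601]
tool_rot: [3.121, 0.352, 0.003]
ft_force: [0.6, 0.1, 0.1]
finger_gap: 0.0874
```

Emit:
{"name": "carry_out", "arguments": {"moves": [0,0,0,0,0,0,0,0]}}

```text
time_s: 2.45
position: [0.47, -0.0186, 0.2601]
tool_rot: [3.12, 0.353, 0.002]
ft_force: [0.1, -0.0, -0.1]
finger_gap: 0.0879
```

```bash
cat >> h.py <<'E'
def wcam(save_as=None):
    s=monitor.read_state(); c=cams.capture('wrist')
    Rm=R.from_rotvec(s['tool_rot']).as_matrix(); M=np.array(c['mount'])
    c['Rw']=Rm@M[:3,:3]; c['o']=s['position']+Rm@M[:3,3]
    if save_as: save(save_as,c)
    return c
def wback(c,px,z):
    K=np.array(c['K']);v=(np.array(px,float)-K[:2,2])/K[0,0]; th=np.linalg.norm(v)
    d=np.r_[np.sin(th)*v/max(th,1e-9),np.cos(th)]; d=c['Rw']@d
    return c['o']+d*(z-c['o'][2])/d[2]
def wproj(c,P):
    p=(np.atleast_2d(P)-c['o'])@c['Rw']; K=np.array(c['K'])
    r=np.linalg.norm(p[:,:2],axis=1); th=np.arctan2(r,p[:,2])
    return K[:2,2]+K[0,0]*(th/np.maximum(r,1e-12))[:,None]*p[:,:2]
E
python3 - <<'E'
from h import *
c=wcam('w1'); print(monitor.read_state()['position'])
for t,z in [('plate',0.012),('stage',0),('far_stop',.012),('left_stop',.012),('home',.012),('pivot',.012),('keeper_pin',.04),('vial',.012),('dropper',0),('canister',0),('slide_box',0),('pen',0),('dark_plate',0)]:
    r=cams.pinpoint(t,c)
    print(t,[(np.round(q['centre']),round(q['score'],2),np.round(wback(c,q['centre'],z),4)) for q in r[:2]])
E
```

```text
[ 0.46985684 -0.01925318  0.26020732]
plate [(array([259., 116.]), 0.86, array([0.5374, 0.0183, 0.012 ]))]
stage []
far_stop [(array([244.,  43.]), 0.97, array([0.6252, 0.0571, 0.012 ]))]
left_stop [(array([178.,  60.]), 0.68, array([0.5885, 0.1365, 0.012 ]))]
home [(array([226.,  74.]), 0.86, array([0.5808, 0.0706, 0.012 ]))]
pivot [(array([165., 109.]), 0.65, array([0.5227, 0.1409, 0.012 ]))]
keeper_pin [(array([157., 178.]), 0.56, array([0.438 , 0.1274, 0.04  ]))]
vial [(array([375., 199.]), 0.84, array([ 0.4666, -0.1562,  0.012 ])), (array([228.,  71.]), 0.32, array([0.5848, 0.0693, 0.012 ]))]
dropper []
canister [(array([459.,  82.]), 0.84, array([ 0.6613, -0.241 ,  0.    ])), (array([158., 177.]), 0.72, array([0.4287, 0.1401, 0.    ]))]
slide_box [(array([460., 179.]), 0.73, array([ 0.5258, -0.2846,  0.    ]))]
pen [(array([ 73., 136.]), 0.56, array([0.4635, 0.288 , 0.    ]))]
dark_plate [(array([167., 108.]), 0.55, array([0.5236, 0.1421, 0.    ])), (array([459.,  81.]), 0.2, array([ 0.6616, -0.2405,  0.    ]))]
```

View pics/w1.png

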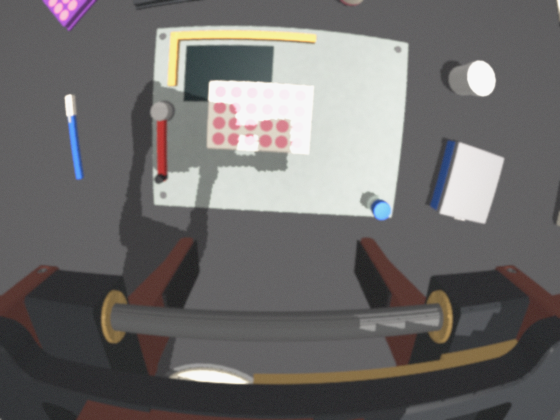

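The wrist view shows the whole stage, with corners near (157,28), (409,43), (392,217) and (154,205). The plate corners are near (210,81), (314,86), (311,154) and (207,148). The keeper runs from (161,110) to (161,180). I'll fit the poses and check them with an overlay.

```bash
cat >> h.py <<'E'
def rect(x,y,th,w,h,z,ox=0,oy=0):
    p=np.array([[w/2,h/2],[w/2,-h/2],[-w/2,-h/2],[-w/2,h/2]])+[ox,oy]
    Q=np.array([[np.cos(th),-np.sin(th)],[np.sin(th),np.cos(th)]])
    return np.c_[p@Q.T+[x,y],np.full(4,z)]
def st(S,x,y,z=0.012):  # stage mm -> world
    c,s=np.cos(S[2]),np.sin(S[2]); return np.array([S[0]+(c*x-s*y)/1000,S[1]+(s*x+c*y)/1000,z])
E
python3 - <<'E'
from h import *
from scipy.optimize import least_squares
c=wcam('w2'); im=cv2.cvtColor(c['image'],cv2.COLOR_RGB2BGR)
sc=np.array([[157,28],[409,43],[392,217],[154,205]],float)
pc=np.array([[210,81],[314,86],[311,154],[207,148]],float)
f=lambda v:(wproj(c,rect(*v,.24,.33,.012))-sc).ravel()
S=least_squares(f,[.537,-.01,.225]); print('stage',S.x.round(4),S.fun.round(1))
# plate: top corners at z .032, 82x124
g=lambda v:(wproj(c,rect(*v,.082,.124,.032))-pc).ravel()
P=least_squares(g,[.537,.02,.225]); print('plate',P.x.round(4),P.fun.round(1))
S,P=S.x,P.x
for n,p in dict(far=(100,50),left=(75,130),home=(57,66),pivot=(7.5,147)).items(): print(n,st(S,*p).round(4))
big=cv2.resize(im[10:230,130:430],None,fx=2.6,fy=2.6,interpolation=cv2.INTER_CUBIC)
def dl(P3,col,closed=True):
    q=((wproj(c,P3)-[130,10]+.5)*2.6); cv2.polylines(big,[q.astype(np.int32)],closed,col,1)
dl(rect(*S,.24,.33,.012),(0,255,0)); dl(rect(*P,.082,.124,.032),(255,0,0)); dl(rect(*P,.086,.128,.012),(255,255,0))
dl([st(S,100,-40),st(S,100,140)],(0,0,255),False); dl([st(S,40,130),st(S,110,130)],(0,0,255),False)
dl(rect(*st(S,57,66)[:2],S[2],.086,.128,.012),(255,0,255))
dl([st(S,7.5+12*np.cos(a),147+12*np.sin(a),.034) for a in np.linspace(0,6.28,30)],(0,255,255))
cv2.imwrite('pics/o2.png',big)
E
```

```text
stage [ 0.5381 -0.0059  0.1687] [-0.3 -0.1  0.2 -0.4  0.2  0.6 -0.1 -0. ]
plate [0.5373 0.0164 0.1659] [ 0.2  0.1  0.4 -0.1 -1.3 -0.4  0.7  0.3]
far [0.6283 0.0602 0.012 ]
left [0.5902 0.1349 0.012 ]
home [0.5832 0.0688 0.012 ]
pivot [0.5208 0.1403 0.012 ]
```

View pics/o2.png

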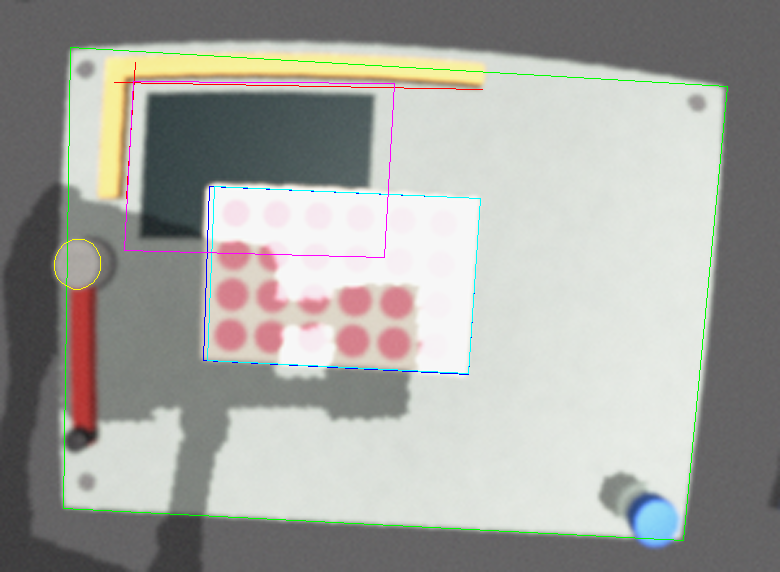

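```bash
cat >> h.py <<'E'
S0=np.array([.5381,-.0059,.1687])
def go(x,y,z,S=S0): return rel(st(S,x,y,z),S[2])
def where(S=S0):
    p=monitor.read_state()['position']; c,s=np.cos(S[2]),np.sin(S[2]); d=p[:2]-S[:2]
    return np.round([(c*d[0]+s*d[1])*1000,(-s*d[0]+c*d[1])*1000,p[2]*1000],1)
E
python3 - <<'E'
from h import *
print(go(-62,22,.06)); print(where(), monitor.read_state()['joint_positions'].round(2))
c=cams.capture('side'); r=cams.pinpoint('dropper',c); print([(q['centre'],back(c,q['centre'],0),q['score']) for q in r])
E
```

```text
(array([  8.1, -22.7, 200. ]), np.float64(0.056), array([ 0.4701, -0.0184,  0.26  ]), 'curyaw', np.float64(0.225))
[-69.1  -0.9 260. ] [-0.11 -0.25  1.48 -0.    1.9   1.23]
[([345.5, 243.5], array([ 0.72483992, -0.0649077 ,  0.        ]), 0.76), ([302.3, 190.2], array([0.71222954, 0.17335237, 0.        ]), 0.72)]
```

Emit:
{"name": "carry_out", "arguments": {"moves": [4,-11,50,0.028,8,-23,100,0.056,8,-23,150,0.056,8,-23,200,0.056,8,-23,215,0.056]}}

```text
time_s: 3.92
position: [0.471, 0.0059, 0.0416]
tool_rot: [-3.13, -0.265, 0.007]
ft_force: [-0.1, 1.0, -0.1]
finger_gap: 0.0878
```

Run:
```python
from h import *
print(where(),go(-60,22,.0165))
c=wcam('w3')
c=cams.capture('side');save('s3',c)
```

```text
[-64.2  22.9  41.6] (array([ 4.3,  0.9, 25.1]), np.float64(0.0), array([0.471 , 0.0059, 0.0416]), 'curyaw', np.float64(0.169))
```

View pics/w3.png

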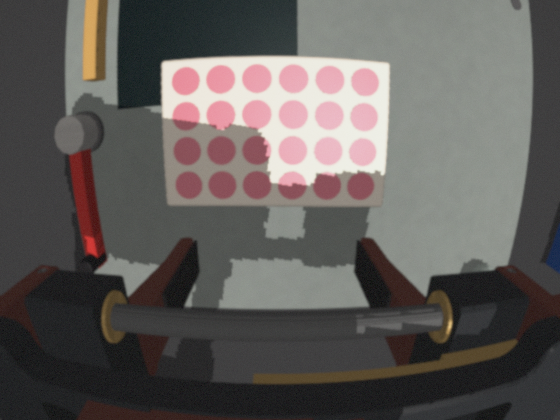

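View pics/s3.png

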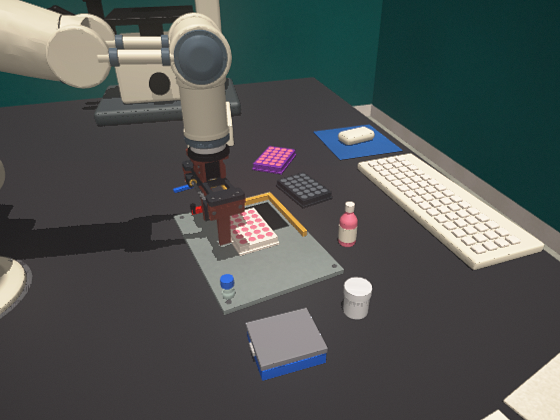

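Fingers are behind the plate's near edge and clear of the keeper. I'll descend now.

Emit:
{"name": "carry_out", "arguments": {"moves": [1,0,13,0,2,0,25,0,2,0,25,0]}}

```text
time_s: 4.4
position: [0.474, 0.0061, 0.0184]
tool_rot: [3.13, 0.265, -0.003]
ft_force: [-0.4, -0.6, 0.1]
finger_gap: 0.0882
```

Emit:
{"name": "carry_out", "arguments": {"moves": [6,0,0,0,12,0,0,0,18,0,0,0,24,0,0,0,30,0,0,0]}}

```text
time_s: 5.03
position: [0.5039, 0.0112, 0.0184]
tool_rot: [3.13, 0.265, -0.004]
ft_force: [-3.8, 0.2, 3.2]
finger_gap: 0.0877
```

Run:
```python
from h import *
print(where(),go(5,22,.0165)); s=monitor.read_state(); print(s['ft_force'])
c=wcam('w4')
```

```text
[-30.8  22.6  18.4] (array([35.9,  0.6,  1.8]), np.float64(0.0), array([0.5039, 0.0112, 0.0184]), 'curyaw', np.float64(0.169))
[-3.84838611  0.24410632  3.19427223]
```

View pics/w4.png

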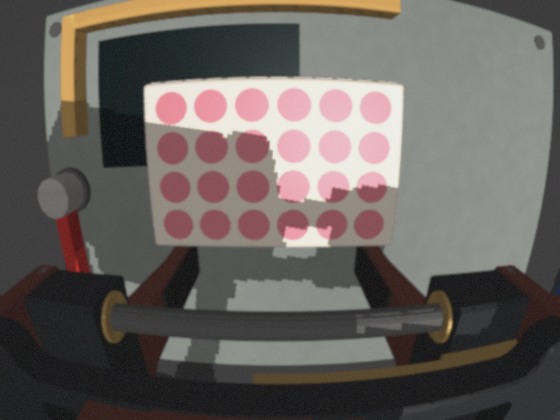

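Tip height is 6.4 mm above the stage, right at the skirt's top, and there is some upward force. I'll back off, lower the tips and push again.

Emit:
{"name": "carry_out", "arguments": {"moves": [-4,0,0,0,-8,0,0,0,-8,0,4,0,-8,0,4,0]}}

```text
time_s: 5.58
position: [0.4963, 0.01, 0.0139]
tool_rot: [3.13, 0.265, -0.003]
ft_force: [-0.0, -0.6, 0.4]
finger_gap: 0.0878
```

Run:
```python
from h import *
print(where(),go(5,22,.0155)); s=monitor.read_state(); print(s['ft_force'])
```

```text
[-38.5  22.7  13.9] (array([43.5,  0.7, -1.7]), np.float64(0.0), array([0.4963, 0.01  , 0.0139]), 'curyaw', np.float64(0.169))
[-0.04483381 -0.58505191  0.44400808]
```

Emit:
{"name": "carry_out", "arguments": {"moves": [6,0,-1.5,0,12,0,-1.5,0,18,0,-1.5,0,24,0,-1.5,0,30,0,-1.5,0]}}

```text
time_s: 6.2
position: [0.5262, 0.015, 0.0154]
tool_rot: [3.13, 0.265, -0.004]
ft_force: [-3.1, -0.9, 2.8]
finger_gap: 0.0876
```

Emit:
{"name": "carry_out", "arguments": {"moves": [3,0,0,0,6,0,0,0]}}

```text
time_s: 6.45
position: [0.5323, 0.0161, 0.0154]
tool_rot: [3.13, 0.265, -0.004]
ft_force: [-3.4, 0.4, 2.4]
finger_gap: 0.0878
```

Run:
```python
from h import *
print(where()); s=monitor.read_state(); print(s['ft_force'])
c=wcam('w5')
```

```text
[-2.  22.7 15.4]
[-3.42334514  0.43758992  2.39141344]
```

View pics/w5.png

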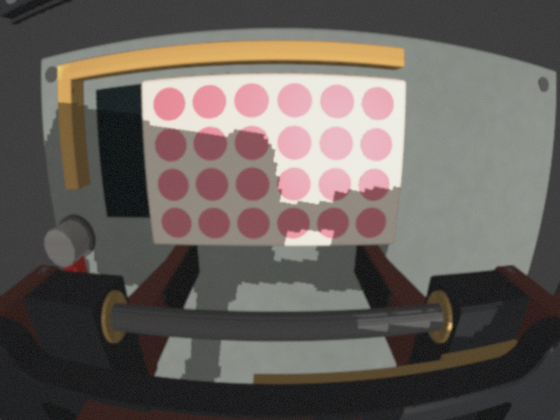

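About 5 mm remains before the far stop, and the plate is square. I'll creep forward.

Emit:
{"name": "carry_out", "arguments": {"moves": [1,0,0,0,2,0,0,0,3,0,0,0,4,0,0,0,5,0,0,0]}}

```text
time_s: 7.12
position: [0.5368, 0.0169, 0.0153]
tool_rot: [3.13, 0.265, -0.006]
ft_force: [-8.1, -1.2, 5.6]
finger_gap: 0.0877
```

Run:
```python
from h import *
print(where()); s=monitor.read_state(); print(s['ft_force'])
```

```text
[ 2.6 22.6 15.3]
[-8.05164144 -1.17977569  5.55382822]
```

Emit:
{"name": "carry_out", "arguments": {"moves": [1,0,0,0,2,0,0,0,2,0,0,0]}}

```text
time_s: 7.5
position: [0.537, 0.0168, 0.0153]
tool_rot: [3.13, 0.265, -0.014]
ft_force: [-10.4, -1.8, 7.9]
finger_gap: 0.0876
```

Run:
```python
from h import *
print(where()); s=monitor.read_state(); print(s['ft_force'])
c=wcam('w6')
```

```text
[ 2.7 22.6 15.3]
[-10.40207427  -1.76621616   7.85228517]
```

View pics/w6.png

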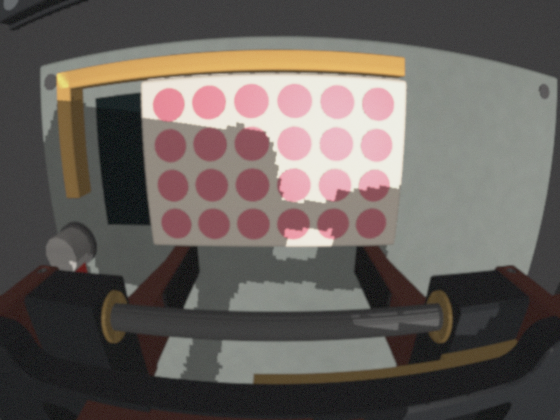

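The plate is stalled against the far stop (10 N, TCP x unchanged). Next I'll retreat, lift, shut the fingers and go to the right-hand side.

Emit:
{"name": "carry_out", "arguments": {"moves": [-8,0,0,0,-8,0,-30,0,0,10,-50,0,20,40,-50,0,40,70,-50,0]}}

```text
time_s: 8.18
position: [0.5899, -0.0458, 0.0656]
tool_rot: [3.13, 0.266, -0.009]
ft_force: [0.3, 1.2, -0.2]
finger_gap: 0.0881
```

Emit:
{"name": "carry_out", "arguments": {"moves": [14,18,0,0,14,18,0,0,14,18,0,0,14,18,0,0], "hand": -1, "grip_force": 20}}

```text
time_s: 8.68
position: [0.6062, -0.0604, 0.0656]
tool_rot: [3.13, 0.267, -0.009]
ft_force: [-0.4, -0.2, -1.1]
finger_gap: 0.0512
```

Run:
```python
from h import *
print(where(), go(56,-66,.0155)); s=monitor.read_state(); print(s['ft_force'],s['finger_gap'])
c=wcam('w7')
```

```text
[ 58.  -65.2  65.6] (array([-1.7,  0.8, 50.1]), np.float64(0.002), array([ 0.6062, -0.0604,  0.0656]), 'curyaw', np.float64(0.171))
[-0.37992248 -0.21368659 -1.05156868] 0.051231737347560015
```

View pics/w7.png

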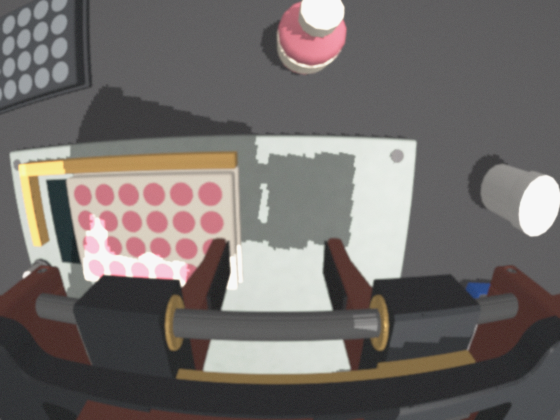

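Fingers are still shutting and now sit right of the plate. The dropper at (312,35) is well ahead of the gripper. I'll wait for the shut, then descend.

Emit:
{"name": "carry_out", "arguments": {"moves": [-2,1,0,0,-2,1,0,0,-2,1,0,0,-2,1,0,0,-2,1,0,0]}}

```text
time_s: 9.35
position: [0.6045, -0.0618, 0.0657]
tool_rot: [3.13, 0.267, -0.009]
ft_force: [-0.3, -0.1, 0.1]
finger_gap: 0.001
```

Emit:
{"name": "carry_out", "arguments": {"moves": [0,0,25,0,0,0,50,0,0,0,50,0,0,0,50,0]}}

```text
time_s: 9.85
position: [0.6044, -0.0619, 0.016]
tool_rot: [3.13, 0.267, -0.009]
ft_force: [-0.0, -0.2, 0.5]
finger_gap: 0.0004
```

Run:
```python
from h import *
print(where()); s=monitor.read_state(); print(s['ft_force'],s['finger_gap'])
c=wcam('w8')
```

```text
[ 55.9 -66.3  16. ]
[-0.00462348 -0.19401593  0.46039054] 0.00044388102537709146
```

View pics/w8.png

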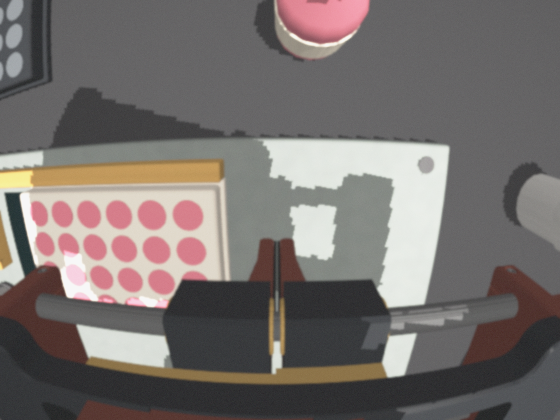

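Emit:
{"name": "carry_out", "arguments": {"moves": [0,-6,0.7,0,0,-13,0.7,0,0,-20,0.7,0,0,-26,0.7,0,0,-32,0.7,0]}}

```text
time_s: 10.52
position: [0.5991, -0.0301, 0.0157]
tool_rot: [3.129, 0.267, -0.008]
ft_force: [0.2, -0.9, 1.2]
finger_gap: 0.0
```

Run:
```python
from h import *
print(where()); s=monitor.read_state(); print(s['ft_force'],s['finger_gap'])
c=wcam('w9')
```

```text
[ 56.1 -34.1  15.7]
[ 0.18258647 -0.92353507  1.20002424] 1.5175841912061527e-05
```

View pics/w9.png

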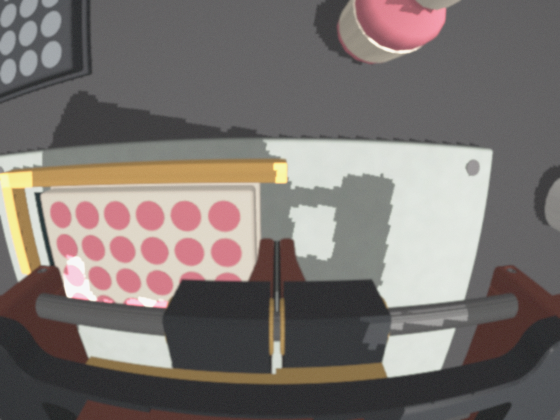

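The plate is still flush to the far stop and moving left. Continue.

Emit:
{"name": "carry_out", "arguments": {"moves": [0,-4,0,0,0,-8,0,0,0,-12,0,0,0,-16,0,0,0,-18,0,0]}}

```text
time_s: 11.2
position: [0.5959, -0.0114, 0.0157]
tool_rot: [3.129, 0.268, -0.008]
ft_force: [0.0, -1.5, 0.3]
finger_gap: 0.0006
```

Run:
```python
from h import *
print(where()); s=monitor.read_state(); print(s['ft_force'],s['finger_gap'])
c=wcam('w10')
```

```text
[ 56.1 -15.1  15.7]
[ 0.01794114 -1.54008997  0.32569576] 0.0005562419576474522
```

View pics/w10.png

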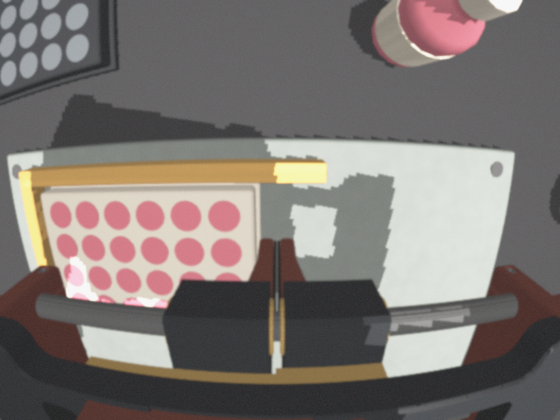

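Emit:
{"name": "carry_out", "arguments": {"moves": [0,-1,0,0,0,-2,0,0,0,-3,0,0,0,-4,0,0,0,-5,0,0]}}

```text
time_s: 11.88
position: [0.595, -0.0063, 0.0157]
tool_rot: [3.13, 0.269, -0.008]
ft_force: [-0.1, -1.4, -0.5]
finger_gap: 0.0006
```

Run:
```python
from h import *
print(where()); s=monitor.read_state(); print(s['ft_force'],s['finger_gap'])
```

```text
[56.  -9.9 15.7]
[-0.13602395 -1.39554256 -0.45874902] 0.0005669949279497382
```

Emit:
{"name": "carry_out", "arguments": {"moves": [0,-1,0,0,0,-2,0,0,0,-3,0,0,0,-4,0,0]}}

```text
time_s: 12.38
position: [0.5943, -0.0022, 0.0157]
tool_rot: [3.13, 0.268, -0.008]
ft_force: [0.9, -0.7, 0.2]
finger_gap: 0.0007
```

Run:
```python
from h import *
print(where()); s=monitor.read_state(); print(s['ft_force'],s['finger_gap'])
c=wcam('w11')
```

```text
[56.  -5.8 15.7]
[ 0.86110218 -0.68729214  0.20495013] 0.000665233719778715
```

View pics/w11.png

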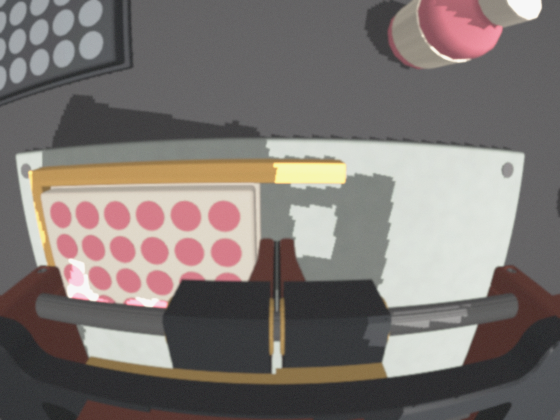

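Emit:
{"name": "carry_out", "arguments": {"moves": [0,-1,0,0,0,-2,0,0,0,-2.5,0,0,0,-3,0,0]}}

```text
time_s: 12.92
position: [0.5941, -0.0017, 0.0158]
tool_rot: [3.126, 0.266, -0.007]
ft_force: [1.1, -10.9, -0.3]
finger_gap: 0.0007
```

Run:
```python
from h import *
print(where()); s=monitor.read_state(); print(s['ft_force'],s['finger_gap'])
```

```text
[55.9 -5.2 15.8]
[  1.12781879 -10.85080725  -0.29656672] 0.0006844612983472814
```

Stalled at the left stop (11 N). I'll retreat, lift, and go back to the near side for a look and a final squaring nudge.

Emit:
{"name": "carry_out", "arguments": {"moves": [0,8,0,0,0,12,-40,0,-20,12,-80,0,-60,-20,-110,0,-100,-60,-120,0]}}

```text
time_s: 13.55
position: [0.4857, 0.0417, 0.1385]
tool_rot: [3.127, 0.265, -0.002]
ft_force: [-0.3, 0.6, 0.8]
finger_gap: 0.0005
```

Emit:
{"name": "carry_out", "arguments": {"moves": [-5,-6,0,0,-5,-6,0,0,-5,-6,0,0,-5,-6,0,0,-5,-6,0,0], "hand": 1}}

```text
time_s: 14.18
position: [0.48, 0.0464, 0.1379]
tool_rot: [3.127, 0.264, -0.004]
ft_force: [0.2, 0.8, 0.2]
finger_gap: 0.0469
```

Run:
```python
from h import *
print(where()); s=monitor.read_state(); print(s['ft_force'],s['finger_gap'])
c=wcam('w12')
c2=cams.capture('side');save('s12',c2)
im=cv2.imread('pics/w12.png'); cv2.imwrite('pics/w12b.png',cv2.resize(im,None,fx=1.4,fy=1.4,interpolation=cv2.INTER_CUBIC))
```

```text
[-48.5  61.3 137.9]
[0.22328298 0.75256854 0.16659251] 0.046909436463098524
```

View pics/w12b.png

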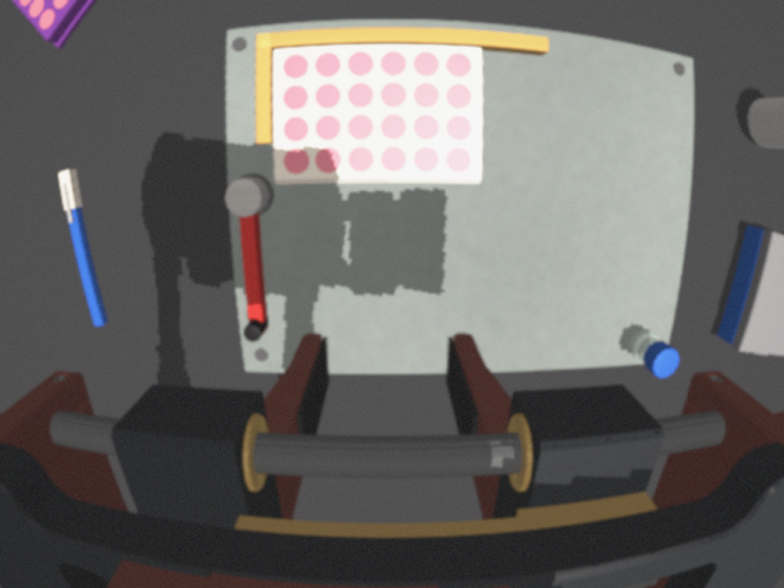

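The plate now looks seated in the corner (plate left edge at about (273,60), far edge at about (380,47)). I'll do a two-finger nudge in +x to confirm.

Run:
```python
from h import *
print(go(-9,63,.0155))
```

```text
(array([ 39.9,  -1.9, 122.5]), np.float64(-0.0), array([0.4799, 0.0466, 0.1381]), 'curyaw', np.float64(0.169))
```

Emit:
{"name": "carry_out", "arguments": {"moves": [20,-1,30,0,38,-2,60,0,38,-2,90,0,38,-2,110,0,38,-2,122,0], "hand": 1}}

```text
time_s: 14.9
position: [0.5164, 0.0544, 0.015]
tool_rot: [3.127, 0.264, -0.005]
ft_force: [0.3, 0.3, -0.1]
finger_gap: 0.0877
```

Run:
```python
from h import *
print(where(),go(1,63,.0155)); s=monitor.read_state(); print(s['ft_force'],s['finger_gap'])
```

```text
[-11.3  63.   15. ] (array([12.2,  0. , -0.6]), np.float64(-0.0), array([0.5164, 0.0544, 0.015 ]), 'curyaw', np.float64(0.168))
[ 0.31841718  0.30385688 -0.06035676] 0.08774717213922412
```

Emit:
{"name": "carry_out", "arguments": {"moves": [5,0,0,0,9,0,0,0,12,0,0,0,14,0,0,0,15,0,0,0]}}

```text
time_s: 15.52
position: [0.5301, 0.0566, 0.0158]
tool_rot: [3.127, 0.264, -0.01]
ft_force: [-9.3, -0.8, 7.7]
finger_gap: 0.0877
```

Run:
```python
from h import *
print(where()); s=monitor.read_state(); print(s['ft_force'],s['finger_gap'])
```

```text
[ 2.6 63.  15.8]
[-9.31115613 -0.83640428  7.69641921] 0.08771359729316548
```

Same stall point (x=2.6, 9 N), so it's flush. I'll move outside the keeper with fingers shut.

Emit:
{"name": "carry_out", "arguments": {"moves": [-10,0,0,0,-12,0,-30,0,-30,0,-60,0,-53,-40,-60,0,-53,-80,-60,0]}}

```text
time_s: 16.15
position: [0.464, 0.1272, 0.0767]
tool_rot: [3.127, 0.261, -0.006]
ft_force: [-0.0, -0.4, 0.4]
finger_gap: 0.0876
```

Emit:
{"name": "carry_out", "arguments": {"moves": [0,-30,0,0,0,-30,0,0,0,-30,0,0,0,-30,0,0,0,-30,0,0], "hand": -1}}

```text
time_s: 16.77
position: [0.4592, 0.156, 0.0765]
tool_rot: [3.127, 0.259, -0.006]
ft_force: [-0.7, -0.0, 0.1]
finger_gap: 0.0414
```

Emit:
{"name": "carry_out", "arguments": {"moves": [0,0,0,0,0,0,0,0,0,0,0,0]}}

```text
time_s: 17.15
position: [0.4593, 0.156, 0.0766]
tool_rot: [3.127, 0.259, -0.006]
ft_force: [1.3, 0.4, 0.1]
finger_gap: 0.0111
```

Run:
```python
from h import *
print(where(),go(-50,174,.0185)); s=monitor.read_state(); print(s['ft_force'],s['finger_gap'])
c=wcam('w13')
c=cams.capture('scene')
r=cams.pinpoint('keeper_pin',c);print([(q['centre'],back(c,q['centre'],.04)) for q in r])
```

```text
[-50.5 172.8  76.6] (array([ 0.7, -1.4, 58.1]), np.float64(-0.003), array([0.4593, 0.156 , 0.0766]), 'curyaw', np.float64(0.165))
[1.3379349  0.41884757 0.06597988] 0.011128055252445024
[([355.7, 209.2], array([0.4288767 , 0.11879462, 0.04      ]))]
```

View pics/w13.png

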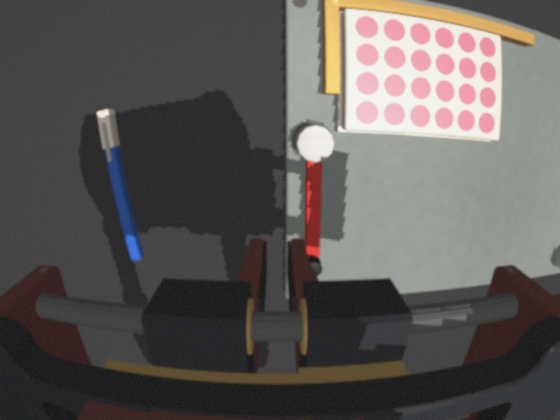

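Fingers are outside the bar but close to it. I'll shift 6 mm outward, let them finish closing, then descend.

Emit:
{"name": "carry_out", "arguments": {"moves": [0,-6,0,0,0,-6,20,0,0,-6,40,0,0,-6,58,0,0,-6,58,0]}}

```text
time_s: 17.92
position: [0.4565, 0.1613, 0.0159]
tool_rot: [3.126, 0.26, -0.013]
ft_force: [0.6, -0.6, 0.3]
finger_gap: 0.0007
```

Run:
```python
from h import *
print(where()); s=monitor.read_state(); print(s['ft_force'],s['finger_gap'])
c=wcam('w14')
```

```text
[-52.4 178.6  15.9]
[ 0.56912176 -0.61209485  0.28643487] 0.0006755057343608317
```

View pics/w14.png

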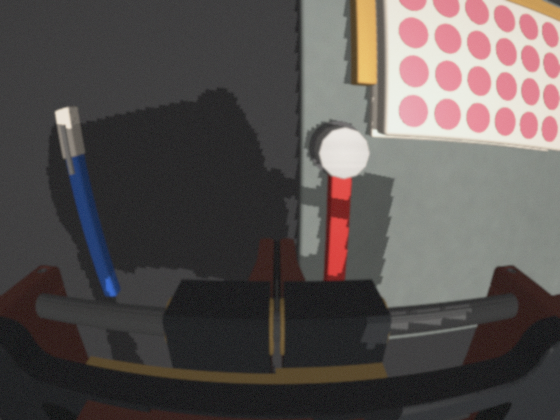

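Emit:
{"name": "carry_out", "arguments": {"moves": [1,10,-3,0,2,19,-3,0,1,28,-3,0,1,36,-3,0,2,45,-3,0]}}

```text
time_s: 18.6
position: [0.4669, 0.117, 0.0207]
tool_rot: [3.127, 0.26, -0.009]
ft_force: [-0.5, 1.4, -0.1]
finger_gap: 0.0007
```

Run:
```python
from h import *
print(where()); s=monitor.read_state(); print(s['ft_force'],s['finger_gap'])
c=wcam('w15')
```

```text
[-49.6 133.2  20.7]
[-0.50615385  1.43242556 -0.07335753] 0.0006544767919730272
```

View pics/w15.png

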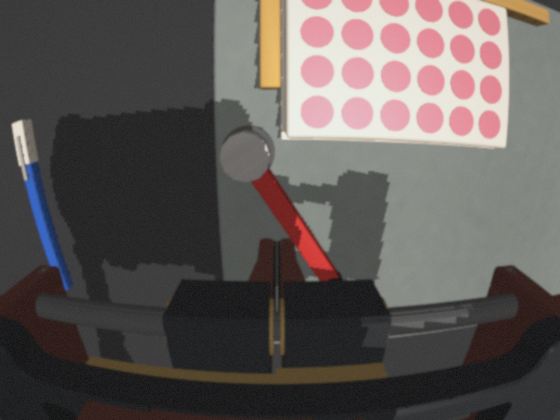

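The arm is following the finger, with the bar running from the boss (245,155) to (335,275). Continue along the arc.

Emit:
{"name": "carry_out", "arguments": {"moves": [2,8,1,0,6,16,1.5,0,11,24,1.5,0,17,30,1.5,0,24,36,1.5,0]}}

```text
time_s: 19.27
position: [0.497, 0.084, 0.0189]
tool_rot: [3.126, 0.258, -0.01]
ft_force: [-0.1, 1.3, -0.1]
finger_gap: 0.0005
```

Run:
```python
from h import *
print(where()); s=monitor.read_state(); print(s['ft_force'],s['finger_gap'])
c=wcam('w16')
```

```text
[-25.4  95.6  18.9]
[-0.07826845  1.2780071  -0.0920528 ] 0.0005293205395918782
```

View pics/w16.png

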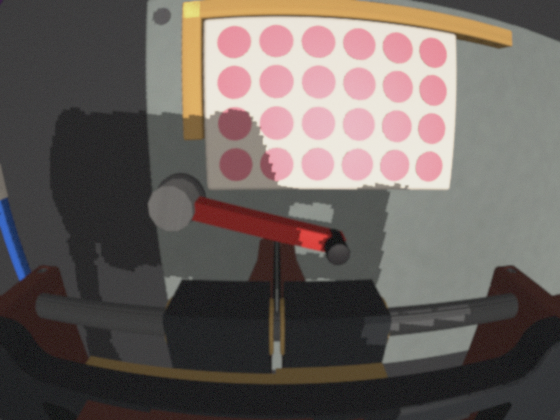

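The keeper is nearly closed. I'll push straight toward +x gently.

Emit:
{"name": "carry_out", "arguments": {"moves": [4,1,0,0,7,2,0,0,10,3,0,0,12,4,0,0,14,4,0,0]}}

```text
time_s: 19.95
position: [0.5123, 0.0817, 0.0189]
tool_rot: [3.125, 0.258, -0.009]
ft_force: [-1.1, -0.1, 0.5]
finger_gap: 0.0004
```

Run:
```python
from h import *
print(where()); s=monitor.read_state(); print(s['ft_force'],s['finger_gap'])
c=wcam('w17')
```

```text
[-10.7  90.7  18.9]
[-1.10130897 -0.14705441  0.51567978] 0.0004343433295505794
```

View pics/w17.png

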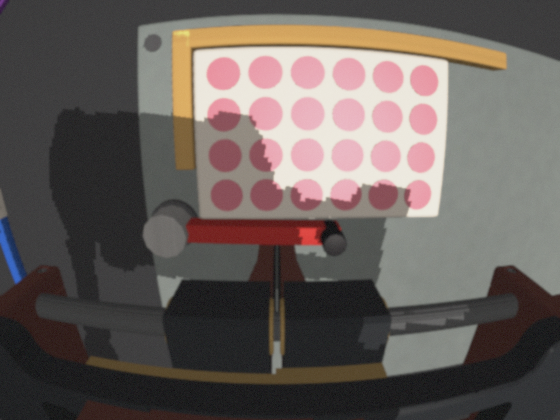

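Emit:
{"name": "carry_out", "arguments": {"moves": [1,0,0,0,2,0,0,0,3,0,0,0,4,0,0,0]}}

```text
time_s: 20.5
position: [0.5141, 0.0818, 0.0188]
tool_rot: [3.124, 0.258, -0.018]
ft_force: [-12.9, -3.3, 8.0]
finger_gap: 0.0007
```

Run:
```python
from h import *
print(where()); s=monitor.read_state(); print(s['ft_force'],s['finger_gap'])
```

```text
[-8.9 90.5 18.8]
[-12.93093678  -3.29475512   7.97219184] 0.0007317987529006907
```

The hard stop was reached exactly where predicted (x≈-9, 13 N). I'll retreat straight back, lift, and inspect.

Emit:
{"name": "carry_out", "arguments": {"moves": [-6,0,0,0,-14,0,0,0,-20,0,-40,0,-35,5,-90,0,-40,20,-130,0]}}

```text
time_s: 21.12
position: [0.479, 0.0567, 0.1517]
tool_rot: [3.124, 0.259, -0.014]
ft_force: [0.7, 0.1, 0.5]
finger_gap: 0.0007
```

Emit:
{"name": "carry_out", "arguments": {"moves": [0,10,0,0,0,10,0,0,0,10,0,0]}}

```text
time_s: 21.5
position: [0.4799, 0.0471, 0.1497]
tool_rot: [3.124, 0.259, -0.019]
ft_force: [-0.6, -0.1, 0.6]
finger_gap: 0.0003
```

Run:
```python
from h import *
from scipy.optimize import least_squares
print(where()); s=monitor.read_state(); print(s['ft_force'],s['finger_gap'])
c=wcam('w18'); im=cv2.imread('pics/w18.png')
cv2.imwrite('pics/w18b.png',cv2.resize(im[0:240,60:420],None,fx=2.2,fy=2.2,interpolation=cv2.INTER_CUBIC))
for t in ['keeper_pin','pivot']:
    r=cams.pinpoint(t,c); print(t,[(q['centre'],wback(c,q['centre'],.04 if t!='pivot' else .012)) for q in r[:1]])
c2=cams.capture('side');save('s18',c2)
```

```text
[-48.5  62.  149.7]
[-0.56745835 -0.06890968  0.62209073] 0.00032217443547940595
keeper_pin [([273.5, 134.3], array([0.5368036 , 0.05827258, 0.04      ]))]
pivot [([184.3, 135.9], array([0.52120576, 0.14058724, 0.012     ]))]
```

View pics/w18b.png

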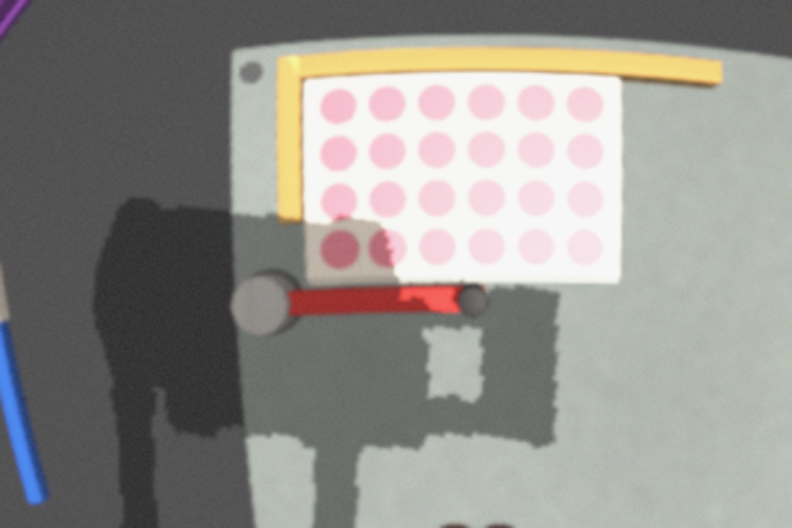

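View pics/s18.png

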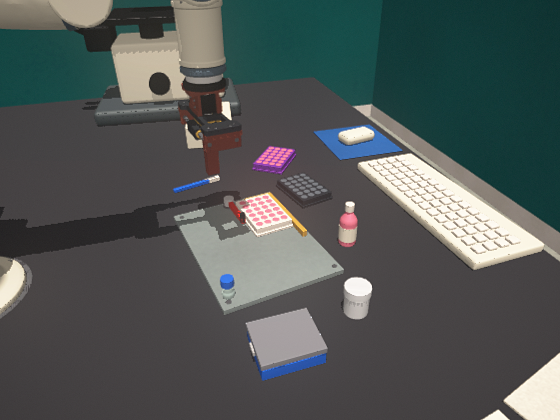

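Run:
```python
from h import *
from scipy.optimize import least_squares
c=wcam('w19'); im=cv2.imread('pics/w19.png')
cv2.imwrite('pics/w19b.png',cv2.resize(im[20:140,170:290],None,fx=5,fy=5,interpolation=cv2.INTER_CUBIC))
def tos(p): 
    a,b=np.cos(S0[2]),np.sin(S0[2]); d=p[:2]-S0[:2]; return np.round([(a*d[0]+b*d[1])*1000,(-b*d[0]+a*d[1])*1000],1)
f=lambda u,v:(u/2.2+60,v/2.2)
for n,u,v,z in [('plFL',303,78,.032),('plFR',619,79,.032),('plNR',620,283,.032),('plNL',306,283,.032),('stopcorner',302,78,.026),('stopL end',300,220,.026),('farR',721,83,.026)]:
    print(n,tos(wback(c,f(u,v),z)))
```

```text
plFL [ 98.4 128.3]
plFR [96.8  5.3]
plNR [14.9  4.5]
plNL [ 15.7 128.2]
stopcorner [ 99.9 130.1]
stopL end [ 41.1 131.3]
farR [100.4 -38.9]
```

View pics/w19b.png

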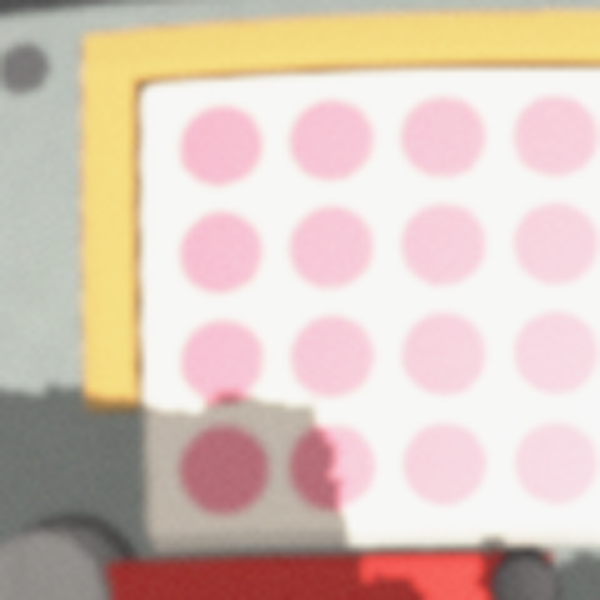

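Measured in the stage frame, the plate's top edges are at y=128.3 and x≈97–98 (expected 128 and 98). The keeper is at about 1.59 rad, and nothing is being touched. Handing in.

```bash
python3 -c "
from rig import order
print(order.close_job())"
```

```text
the job is handed in; nothing more can be done
None
```

I slid the plate against both brass stops, then closed the red keeper along its near edge. I handed the job in at about 22 s on the robot's clock, with the arm lifted clear.

**Plate:** I pushed it to the far stop with two open fingers, then to the left stop with shut fingers. A second two-finger push toward the far stop stalled at the same place as the first, so it was still flush.
- **Stall forces:** the pushes stalled at about 9–11 N.
- **Last wrist image:** the plate's top edges came out at stage y of about 128.3 and x of about 97–98. A flush plate should give 128 and 98.

**Keeper:** I swung it round with shut fingers until it hit its hard stop at about 13 N. The image gives an angle of about 1.59 rad against the nominal 1.57, which is within measuring error. It lies along the plate's near edge.

**Checks that disagreed:**
- **Stop positions:** they differed from my fitted stage pose by about 1–2 mm, which is within the camera calibration, so I relied on the contact stalls instead.
- **Left-stop push:** it stalled about 6 mm further on than I expected. I took this to be thinner fingertips than I had assumed, and the image supports that.
- **First push:** it began with the fingertips level with the top of the skirt, so I backed off, lowered them and pushed again.

The vial, slide box, canister, dropper, pen and dark plate showed no visible movement in the last side view.

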